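# Index the ink turntable with its ratchet lever

### The job

Two ratchet turntables stand on the table: give the one that carries the ink bottles one full stroke of its lever, so that the next bottle comes round. First swing the lever back as far as it goes (clockwise seen from above: that way it runs loose and the turntable stays put), then swing it forward again until it is fully home, so that the pawl grips and carries the turntable round with it. Move the turntable by its lever only, and leave the empty one alone.

Things in the scene. Friction and masses are not known exactly. Their poses are not given: they have to be found in the camera images.
- ink_tray: the turntable to be indexed: a steel disc with 24 saw teeth round its rim (105 mm across the tooth tips, cork top 36 mm above the table), on a dark round foot of 132 mm fixed to the table. Two small square ink bottles and a pot are fixed on it and rise to 94 mm. Its origin lies on the vertical axis of the turntable and of the lever, at table height; z is up and x, y turn with the disc.
- ink_turn (a joint): angle of that turntable in rad, 0 to 0.05 at the start, growing as it turns anticlockwise seen from above. It turns stiffly (about 0.35 N m) and stays where it is left.
- ink_lever (a joint): angle of that turntable's lever in rad: 0 is home against a stop pin, growing as the lever swings back clockwise seen from above, to 1.1 at the other stop pin. It starts between 0 and 0.3, and stays where it is left. Swinging back it clicks loosely over the teeth (about 0.2 N m); swinging forward (anticlockwise) its sprung pawl grips a tooth, after up to 0.26 rad of idle travel, and carries the turntable along, needing about 4 N at the post.
- ink_grip (a point): centre of the top of the upright wooden post on the outer end of that lever: round, 18 mm in diameter, top 106 mm above the table, plain from 30 to 100 mm, 108 mm from the turntable's axis, about which it turns. The flat arm below lies 14 to 21 mm above the table; its pawl housing, 61 to 84 mm from the axis, rises to 37 mm. The lever points from the axis to -x (the robot's side), give or take 45 degrees.
- spare_grip (a point): the same point on the lever of the other, empty turntable, which is of the same make and size; to be left alone. It stands to the left or right of the ink turntable. A fixed paint tin, 102 mm across and 118 mm high, stands to the left of both.

How it is judged:
By the outcome, as a careful person would: the job done as asked, in the order asked, and still so for the second after the job is handed in, with the robot touching nothing.
It also fails if it takes over 40 s, if anything falls off the work surface, if the arm or the gripper's body presses on something with over 40 N, if the wrist force passes 120 N, or if a joint passes its speed limit or range.

### The arm

A 6-joint arm with a two-finger parallel gripper is mounted at the origin on the work surface; the furniture and walls round the work are solid. World frame = base frame: x ahead of the robot, y to its left, z up, the work surface at z = 0. Lengths are in m, angles in rad, forces in N, time in s.
With the tool pointing down it reaches from about 0.35 to 0.975 m from the base axis. Payload 4.9 kg.
Tool frame: the origin (TCP) lies on the centre line of the jaws, within the pads' length; the fingertips stand 14 mm ahead of it and the grasp point (between the pads) lies 5 mm behind it (manip.nose_length is the distance from the TCP to the fingertips, in m); z points along the fingers, y is the line along which they close (so a half turn about z gives the same grasp; the last joint's range is limited). The gripper opens to 85 mm and grips with 20 to 120 N. Pads are 22 mm wide; open, the fingers measure 114 mm over their backs; the gripper's body (76 mm by 85 mm) begins 54 mm behind the grasp point. The pads swing forward as they close: fully open they stand 13 mm farther back than shut.
Start: joints at [-1.303, 0.053, 1.613, -0, 1.476, -0.119], TCP at [0.236, -0.579, 0.245] pointing down, gripper open.
Joint ranges: [-3.01, 3.01], [-1.01, 2.22], [0.06, 2.58], [-1.02, 4.17], [0.09, 2.62], [-3.14, 3.14]. Speed limits (rad/s): [2.57, 2.57, 3.14, 3.14, 3.14, 3.14].

### API

Orientations are given as a unit quaternion [w, x, y, z].
In Python, from plant import manip, imaging gives the robot as it stands.
- The arm moves only by the tool play_rows, never from a script. Its argument "commands" is a list of rows, each a list of 6 numbers: the shift along the tool's x, y, z in mm, then the turn, a rotation vector about the tool's x, y, z in degrees. A call has 1 to 5 rows; each row shifts and turns the commanded pose from where the row before left it, along the tool's axes as they then stand; what a row does not reach is not made up. A row lasts 1/12 s, in which the tool goes at most 41.7 mm and 7.16 degrees, less where a joint would pass 70% of its speed; a pose out of reach is approached as far as the arm can. A call is refused whole if a number of a shift passes 41.7 or a number of a turn 7.16, either way. A call with a gripper value outside its range is refused whole. "hand" is the finger opening in mm, from 0 to 85.4, set as the call begins (left out, the last holds). The fingers move at their own pace and stop on an object; the grip force is fixed at half the most. Time passes only in rows, so rows that do not move let the fingers close. It gives the time, the measured TCP pose, the force, the opening and the grip force at its end, in the units of the state.
- manip.state(): the state, without advancing time (a new reading comes with each control period).
- imaging.grab_frame(name): name is "scene" or "top" or "wrist"; returns a dict with "image" (480x640x3 uint8, red, green, blue), "fx", "fy", "cx", "cy" (pixels), "R" (3x3) and "t" (3): a world point X has camera coordinates R X + t; the wrist camera has in their place "mount" (4x4, takes a point from camera to tool coordinates, whose origin is the TCP and whose axes are the flange's). Camera axes: x right, y down, z forward; pixel columns grow to the right and rows downward; lengths in m; the calibration is good to about 2 mm. The wrist camera is an equidistant fisheye: a pixel r from the principal point sees the ray r / f radians off the axis. A picture is of the moment at which its call begins: read the wrist's pose just before it. There is no depth.
- manip.job_done(): hands the job in; it is judged then, once.
The state is a dict: "time": time; "joint_pos": joint angles; "joint_vel": joint speeds; "joint_efforts": joint torques, N m; "tool_pos": TCP position; "tool_rot": TCP orientation; "contact_force": force on the tool from outside, world axes, zero at the start; "ft_torque": the same for the moment, N m; "gripper_width": opening from 0.0 (shut) to 1.0 (fully open); "grasp_force": force on a finger pad.
Only numpy, scipy, OpenCV 4.12 (cv2) and the standard library are available. Lean on these libraries where they do the work, as an engineer would, in place of code of your own. Each camera call takes 0.05 s, during which the arm holds its last target. There are 200 camera calls.

## Working session

There is one attempt and no reset: what is moved stays moved. The work goes in short steps, Python scripts to look and compute and a tool call to move; the robot and the scene stay as the last step left them, time stands still between calls to the robot, and variables do not carry over. Pictures are saved under pics/ and viewed, at most 10 in all, crops included, and the job is handed in when it is done.

Besides the shell and the picture viewer there is one more tool, called after ">>>" by a JSON object that holds its "op" and its "data". play_rows: Moves the arm, as the interface text tells. Its arguments: {"type":"object","properties":{"commands":{"type":"array","items":{"type":"array","items":{"type":"number"}}},"hand":{"type":"number"}},"required":["commands"]}

```bash
mkdir -p pics
python3 - <<'E'
from plant import manip, imaging
import cv2, numpy as np
s=manip.state(); print(s['time'],s['tool_pos'],s['tool_rot'],manip.nose_length)
for n in ['scene','top']:
    f=imaging.grab_frame(n); cv2.imwrite(f'pics/{n}0.png',f['image'][:,:,::-1])
    print(n,f['fx'],f['cx'],f['cy'],np.round(-np.array(f['R']).T@f['t'],3),np.round(f['R'],3).tolist())
E
```

```text
0.0 [ 0.23561302 -0.57823436  0.24405277] [-1.04085370e-03  9.81352861e-01  1.92212052e-01 -8.27485874e-05] 0.014
scene 547.0308147250876 323.66932034339493 246.35792813121097 [ 0.135 -0.68   0.761] [[0.728, -0.686, 0.017], [-0.518, -0.565, -0.641], [0.449, 0.458, -0.767]]
top 580.3476634159226 323.69135547518977 249.8629081131227 [ 0.355 -0.304  0.945] [[0.091, -0.996, 0.006], [-0.976, -0.09, -0.2], [0.2, 0.012, -0.98]]
```

View pics/top0.png

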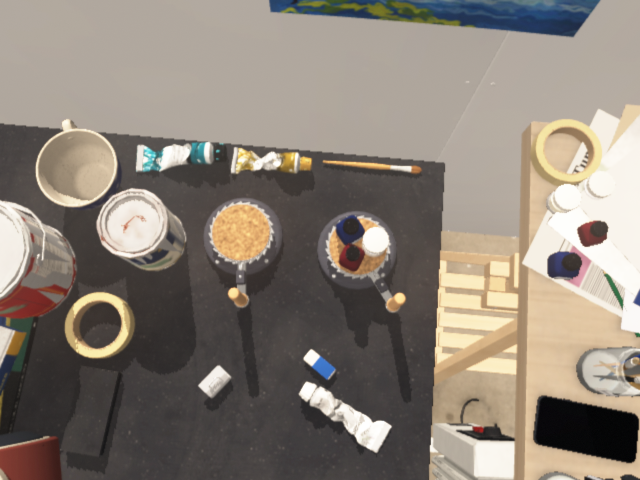

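View pics/scene0.png

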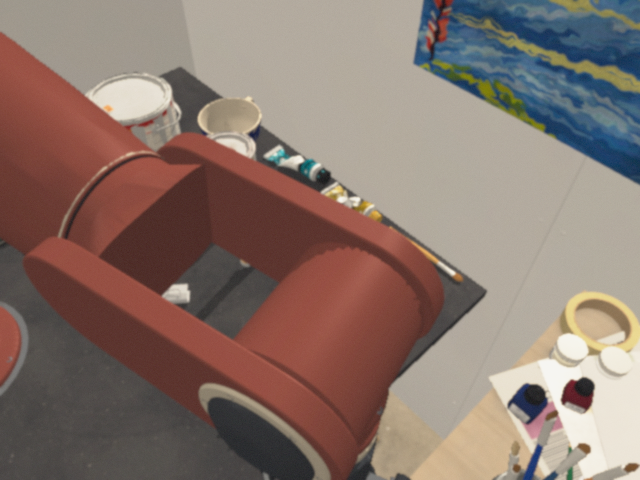

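Top view: the ink turntable is centred near (357,250) with its post top near (398,299). The spare is at (241,235) with its post near (237,294).

```bash
cat > h.py <<'E'
import numpy as np
from plant import manip, imaging
def ray(f,u,v,z):
    R=np.array(f['R']);c=-R.T@np.array(f['t'])
    d=R.T@np.array([(u-f['cx'])/f['fx'],(v-f['cy'])/f['fy'],1]); return c+d*(z-c[2])/d[2]
E
python3 - <<'E'
from h import *
import cv2
f=imaging.grab_frame('top')
for u,v,z in [(357,250,.01),(357,247,.036),(398,299,.106),(242,237,.01),(237,294,.106)]: print(u,v,z,ray(f,u,v,z).round(4))
im=f['image'][180:330,190:420,::-1]; cv2.imwrite('pics/c.png',cv2.resize(im,None,fx=3.4,fy=3.4,interpolation=2))
E
```

```text
357 250 0.01 [ 0.5505 -0.3474  0.01  ]
357 247 0.036 [ 0.5499 -0.3459  0.036 ]
398 299 0.106 [ 0.4634 -0.4081  0.106 ]
242 237 0.01 [ 0.5548 -0.1566  0.01  ]
237 294 0.106 [ 0.4493 -0.1747  0.106 ]
```

View pics/c.png

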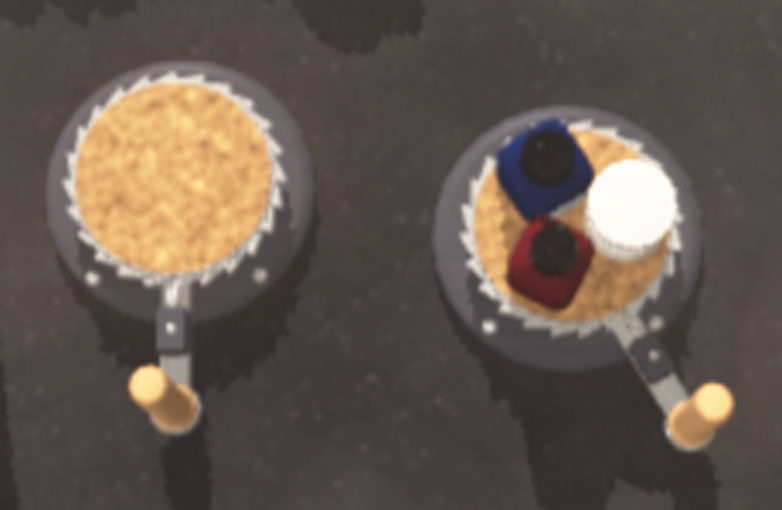

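>>> {"op": "play_rows", "data": {"commands": [[27.5,-6.9,0,0,0,0],[27.5,-6.9,0,0,0,0],[27.5,-6.9,0,0,0,0],[27.5,-6.9,0,0,0,0],[27.5,-6.9,0,0,0,0]], "hand": 40}}

```text
time: 0.57
tool_pos: [0.3508, -0.4939, 0.2449]
tool_rot: [-0.0, 0.981, 0.192, -0.0]
contact_force: [0.5, -0.6, 0.7]
gripper_width: 0.469
grasp_force: 0.0
```

>>> {"op": "play_rows", "data": {"commands": [[27.5,-6.9,0,0,0,0],[27.5,-6.9,0,0,0,0],[27.5,-6.9,0,0,0,0],[27.5,-6.9,0,0,0,0],[27.5,-6.9,0,0,0,0]]}}

```text
time: 0.98
tool_pos: [0.4653, -0.41, 0.2449]
tool_rot: [-0.0, 0.981, 0.192, -0.0]
contact_force: [-0.0, -0.7, 0.1]
gripper_width: 0.471
grasp_force: 0.0
```

>>> {"op": "play_rows", "data": {"commands": [[0,0,10,0,0,-3.5],[0,0,10,0,0,-3.5],[0,0,10,0,0,-3.5],[0,0,5,0,0,-3.5],[0,0,0,0,0,0]]}}

```text
time: 1.4
tool_pos: [0.4637, -0.4102, 0.2079]
tool_rot: [-0.002, 0.95, 0.311, -0.001]
contact_force: [0.3, 0.3, -0.0]
gripper_width: 0.465
grasp_force: 0.0
```

Run:
```python
from h import *
import cv2
from scipy.spatial.transform import Rotation as Ro
s=manip.state(); q=s['tool_rot']; R=Ro.from_quat([q[1],q[2],q[3],q[0]]).as_matrix()
print(s['time'],s['tool_pos'],R.round(3).tolist(),s['gripper_width'])
f=imaging.grab_frame('wrist'); cv2.imwrite('pics/w1.png',f['image'][:,:,::-1])
M=np.array(f['mount']); print(M.round(3).tolist(),f['fx'],f['cx'],f['cy'])
# predict pixels
for n,X in dict(post=[.4645,-.4105,.106],tip=list(np.array(s['tool_pos'])-[0,0,.014]),axis=[.5505,-.347,.036]).items():
    p=np.linalg.inv(M)@np.r_[R.T@(np.array(X)-s['tool_pos']),1]; r=np.hypot(p[0],p[1]); th=np.arctan2(r,p[2])
    print(n,f['cx']+f['fx']*th*p[0]/r,f['cy']+f['fy']*th*p[1]/r)
```

```text
1.4 [ 0.4637268  -0.41016023  0.20785066] [[0.807, 0.591, -0.003], [0.591, -0.807, 0.003], [-0.0, -0.004, -1.0]] 0.46462629093125424
[[-0.001, -0.95, -0.312, 0.079], [1.0, -0.001, -0.001, -0.0], [0.001, -0.312, 0.95, -0.128], [0.0, 0.0, 0.0, 1.0]] 371.64829954431775 315.486837308485 235.44063475024254
post 317.9951535136581 239.20690880592662
tip 316.5979815710667 305.0824585343033
axis 317.3353739866323 82.04700807341496
```

View pics/w1.png

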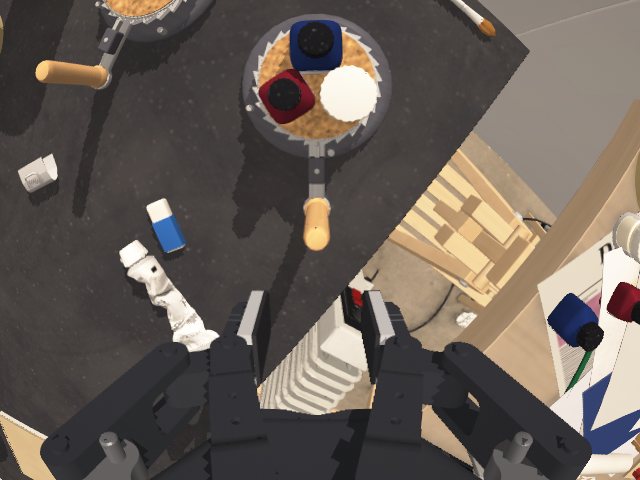

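The wrist view shows the post top at (317,238), against a prediction of (318,239), and the lever is aligned with tool x. Next I descend and straddle the post.

>>> {"op": "play_rows", "data": {"commands": [[0,0,30,0,0,0],[0,0,30,0,0,0],[0,0,30,0,0,0],[0,0,30,0,0,0],[0,0,13,0,0,0]]}}

```text
time: 1.87
tool_pos: [0.4627, -0.4094, 0.0732]
tool_rot: [-0.003, 0.951, 0.31, -0.001]
contact_force: [-1.1, 0.4, -1.3]
gripper_width: 0.47
grasp_force: 0.0
```

>>> {"op": "play_rows", "data": {"commands": [[0,0,0,0,0,0],[0,0,0,0,0,0],[0,0,0,0,0,0]], "hand": 26}}

```text
time: 2.12
tool_pos: [0.4656, -0.4125, 0.0799]
tool_rot: [0.002, 0.951, 0.31, 0.001]
contact_force: [-0.0, -1.1, 0.0]
gripper_width: 0.301
grasp_force: 0.0
```

>>> {"op": "play_rows", "data": {"commands": [[0.2,-5.6,0,0,0,3],[0.2,-5.6,0,0,0,3],[0.2,-5.6,0,0,0,3],[0.2,-5.6,0,0,0,3],[0.2,-5.6,0,0,0,3]]}}

```text
time: 2.53
tool_pos: [0.4525, -0.3884, 0.0809]
tool_rot: [0.003, 0.983, 0.182, 0.001]
contact_force: [-0.9, -1.6, -0.6]
gripper_width: 0.305
grasp_force: 0.6
```

>>> {"op": "play_rows", "data": {"commands": [[0.2,-5.6,0,0,0,3],[0.2,-5.6,0,0,0,3],[0.2,-5.6,0,0,0,3],[0.2,-5.6,0,0,0,3],[0.2,-5.6,0,0,0,3]]}}

```text
time: 2.95
tool_pos: [0.4462, -0.3611, 0.0808]
tool_rot: [0.003, 0.999, 0.052, 0.002]
contact_force: [-0.6, -1.5, 0.4]
gripper_width: 0.304
grasp_force: 0.6
```

>>> {"op": "play_rows", "data": {"commands": [[0.2,-5.6,0,0,0,3],[0.2,-5.6,0,0,0,3],[0.2,-5.6,0,0,0,3],[0.2,-5.6,0,0,0,3],[0,0,0,0,0,0]]}}

```text
time: 3.37
tool_pos: [0.4464, -0.3377, 0.0803]
tool_rot: [0.002, 0.999, -0.051, 0.002]
contact_force: [0.3, -0.7, -0.4]
gripper_width: 0.305
grasp_force: 0.0
```

>>> {"op": "play_rows", "data": {"commands": [[0.1,-5.6,0,0,0,3],[0.1,-5.6,0,0,0,3],[0.1,-5.6,0,0,0,3],[0.1,-3.8,0,0,0,2],[0,0,0,0,0,0]]}}

```text
time: 3.78
tool_pos: [0.4502, -0.3174, 0.0794]
tool_rot: [0.001, 0.989, -0.146, 0.001]
contact_force: [0.7, -0.4, 0.4]
gripper_width: 0.302
grasp_force: 0.0
```

>>> {"op": "play_rows", "data": {"commands": [[0,-1.9,0,0,0,1],[0,-1.9,0,0,0,1],[0,0,0,0,0,0]]}}

```text
time: 4.03
tool_pos: [0.4506, -0.3135, 0.0781]
tool_rot: [0.0, 0.987, -0.164, 0.001]
contact_force: [-0.6, -0.4, 0.0]
gripper_width: 0.302
grasp_force: 0.3
```

>>> {"op": "play_rows", "data": {"commands": [[0,-1.9,0,0,0,1],[0,-1.9,0,0,0,1],[0,0,0,0,0,0]]}}

```text
time: 4.28
tool_pos: [0.4515, -0.3093, 0.0773]
tool_rot: [-0.0, 0.983, -0.181, -0.0]
contact_force: [0.4, -0.0, 0.5]
gripper_width: 0.305
grasp_force: 0.2
```

>>> {"op": "play_rows", "data": {"commands": [[0,-1.9,0,0,0,1],[0,-1.9,0,0,0,1],[0,0,0,0,0,0]]}}

```text
time: 4.53
tool_pos: [0.4528, -0.3055, 0.0771]
tool_rot: [-0.0, 0.98, -0.198, -0.0]
contact_force: [-0.6, -0.8, -0.3]
gripper_width: 0.299
grasp_force: 0.1
```

>>> {"op": "play_rows", "data": {"commands": [[0,-1.9,0,0,0,1],[0,-1.9,0,0,0,1],[0,0,0,0,0,0]]}}

```text
time: 4.78
tool_pos: [0.4543, -0.3019, 0.0771]
tool_rot: [-0.0, 0.977, -0.215, -0.0]
contact_force: [0.6, 0.0, -1.3]
gripper_width: 0.308
grasp_force: 0.0
```

>>> {"op": "play_rows", "data": {"commands": [[0,-1.9,0,0,0,1],[0,-1.9,0,0,0,1],[0,0,0,0,0,0]]}}

```text
time: 5.03
tool_pos: [0.4559, -0.2987, 0.0772]
tool_rot: [-0.0, 0.973, -0.232, -0.0]
contact_force: [0.7, 0.0, -0.5]
gripper_width: 0.305
grasp_force: 0.0
```

Run:
```python
from h import *
import cv2
a=imaging.grab_frame('wrist')['image'][:,:,::-1]
cv2.imwrite('pics/w2.png',a)
```

```text
(no output)
```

View pics/w2.png

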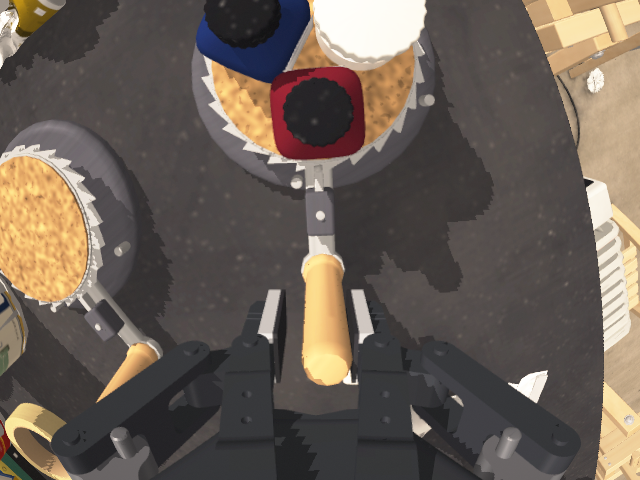

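The post at (325,365) rides against the +y finger. The left stop pin at (297,184) is still a sliver away from the arm at (318,185), so I continue.

>>> {"op": "play_rows", "data": {"commands": [[0,-1.9,0,0,0,1],[0,-1.9,0,0,0,1],[0,0,0,0,0,0]]}}

```text
time: 5.33
tool_pos: [0.4571, -0.2969, 0.0773]
tool_rot: [0.002, 0.968, -0.249, -0.0]
contact_force: [-2.5, -6.6, -1.5]
gripper_width: 0.308
grasp_force: 3.2
```

>>> {"op": "play_rows", "data": {"commands": [[0,-1.9,0,0,0,1],[0,-1.9,0,0,0,1],[0,0,0,0,0,0]]}}

```text
time: 5.58
tool_pos: [0.4577, -0.297, 0.0773]
tool_rot: [0.006, 0.964, -0.266, -0.0]
contact_force: [-7.3, -19.5, -4.9]
gripper_width: 0.306
grasp_force: 9.8
```

It is at the back stop (21 N). Next is the forward stroke.

>>> {"op": "play_rows", "data": {"commands": [[0,4,0,0,0,0],[0.15,5.6,0,0,0,-3],[0.15,5.6,0,0,0,-3],[0.15,5.6,0,0,0,-3],[0.15,5.6,0,0,0,-3]]}}

```text
time: 6.0
tool_pos: [0.4488, -0.3155, 0.0773]
tool_rot: [-0.001, 0.987, -0.163, 0.001]
contact_force: [4.3, 3.3, -0.6]
gripper_width: 0.3
grasp_force: 1.8
```

>>> {"op": "play_rows", "data": {"commands": [[0.15,5.6,0,0,0,-3],[0.15,5.6,0,0,0,-3],[0.15,5.6,0,0,0,-3],[0.15,5.6,0,0,0,-3],[0.15,5.6,0,0,0,-3]]}}

```text
time: 6.42
tool_pos: [0.4434, -0.3426, 0.0773]
tool_rot: [-0.001, 0.999, -0.033, 0.001]
contact_force: [2.7, 2.7, -0.4]
gripper_width: 0.306
grasp_force: 1.8
```

>>> {"op": "play_rows", "data": {"commands": [[0.15,5.6,0,0,0,-3],[0.15,5.6,0,0,0,-3],[0.15,5.6,0,0,0,-3],[0.15,5.6,0,0,0,-3],[0.15,5.6,0,0,0,-3]]}}

```text
time: 6.83
tool_pos: [0.445, -0.3701, 0.0771]
tool_rot: [-0.002, 0.995, 0.098, 0.001]
contact_force: [1.2, 2.6, 0.7]
gripper_width: 0.303
grasp_force: 1.8
```

>>> {"op": "play_rows", "data": {"commands": [[0.15,5.6,0,0,0,-3],[0.15,5.6,0,0,0,-3],[0.15,5.6,0,0,0,-3],[0.15,5.6,0,0,0,-3],[0,0,0,0,0,0]]}}

```text
time: 7.25
tool_pos: [0.4514, -0.3922, 0.0769]
tool_rot: [-0.001, 0.98, 0.201, 0.0]
contact_force: [0.8, 2.2, -0.1]
gripper_width: 0.306
grasp_force: 0.9
```

>>> {"op": "play_rows", "data": {"commands": [[0.15,5.6,0,0,0,-3],[0.15,5.6,0,0,0,-3],[0.15,5.6,0,0,0,-3],[0.1,1.9,0,0,0,-1],[0,0,0,0,0,0]]}}

```text
time: 7.67
tool_pos: [0.4599, -0.4085, 0.0768]
tool_rot: [-0.001, 0.959, 0.285, -0.0]
contact_force: [0.4, 2.9, -0.9]
gripper_width: 0.304
grasp_force: 1.2
```

>>> {"op": "play_rows", "data": {"commands": [[0,1.9,0,0,0,-1],[0,1.9,0,0,0,-1],[0,0,0,0,0,0]]}}

```text
time: 7.92
tool_pos: [0.4619, -0.4121, 0.077]
tool_rot: [-0.0, 0.953, 0.302, -0.0]
contact_force: [-0.0, 3.2, -1.1]
gripper_width: 0.305
grasp_force: 1.5
```

>>> {"op": "play_rows", "data": {"commands": [[0,1.9,0,0,0,-1],[0,1.9,0,0,0,-1],[0,0,0,0,0,0]]}}

```text
time: 8.17
tool_pos: [0.4642, -0.4156, 0.0771]
tool_rot: [-0.0, 0.948, 0.319, -0.0]
contact_force: [0.3, 2.8, -1.3]
gripper_width: 0.304
grasp_force: 1.4
```

>>> {"op": "play_rows", "data": {"commands": [[0,1.9,0,0,0,-1],[0,1.9,0,0,0,-1],[0,0,0,0,0,0]]}}

```text
time: 8.42
tool_pos: [0.4662, -0.4179, 0.0771]
tool_rot: [-0.001, 0.942, 0.336, -0.0]
contact_force: [-1.5, 5.6, 0.6]
gripper_width: 0.304
grasp_force: 3.0
```

>>> {"op": "play_rows", "data": {"commands": [[0,1.5,0,0,0,0],[0,0,0,0,0,0]]}}

```text
time: 8.58
tool_pos: [0.4663, -0.418, 0.077]
tool_rot: [-0.003, 0.942, 0.336, -0.001]
contact_force: [-6.2, 10.6, 4.3]
gripper_width: 0.306
grasp_force: 5.7
```

>>> {"op": "play_rows", "data": {"commands": [[0,1.5,0,0,0,0],[0,0,0,0,0,0],[0,0,0,0,0,0]]}}

```text
time: 8.83
tool_pos: [0.4663, -0.418, 0.0768]
tool_rot: [-0.005, 0.942, 0.336, -0.002]
contact_force: [-8.7, 13.7, 6.8]
gripper_width: 0.3
grasp_force: 8.2
```

>>> {"op": "play_rows", "data": {"commands": [[0,-2.5,0,0,0,0],[0,-2.5,0,0,0,0],[0,0,0,0,0,0],[0,0,0,0,0,0]], "hand": 40}}

```text
time: 9.17
tool_pos: [0.4657, -0.4179, 0.0781]
tool_rot: [0.001, 0.942, 0.335, 0.0]
contact_force: [-0.6, -0.8, 0.0]
gripper_width: 0.464
grasp_force: 0.0
```

>>> {"op": "play_rows", "data": {"commands": [[0,0,-20,0,0,0],[0,0,-30,0,0,0],[0,0,-30,0,0,0],[0,0,-30,0,0,0],[0,0,-20,0,0,0]]}}

```text
time: 9.58
tool_pos: [0.4662, -0.4184, 0.2115]
tool_rot: [0.003, 0.942, 0.335, 0.001]
contact_force: [0.5, -0.0, 0.8]
gripper_width: 0.47
grasp_force: 0.0
```

>>> {"op": "play_rows", "data": {"commands": [[0,0,0,0,0,0],[0,0,0,0,0,0]]}}

```text
time: 9.75
tool_pos: [0.4661, -0.4181, 0.2095]
tool_rot: [0.002, 0.942, 0.335, 0.001]
contact_force: [-0.1, 0.1, -0.0]
gripper_width: 0.465
grasp_force: 0.0
```

Run:
```python
from h import *
import cv2
a=imaging.grab_frame('wrist')['image'][:,:,::-1]
cv2.imwrite('pics/w3.png',a)
```

```text
(no output)
```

View pics/w3.png

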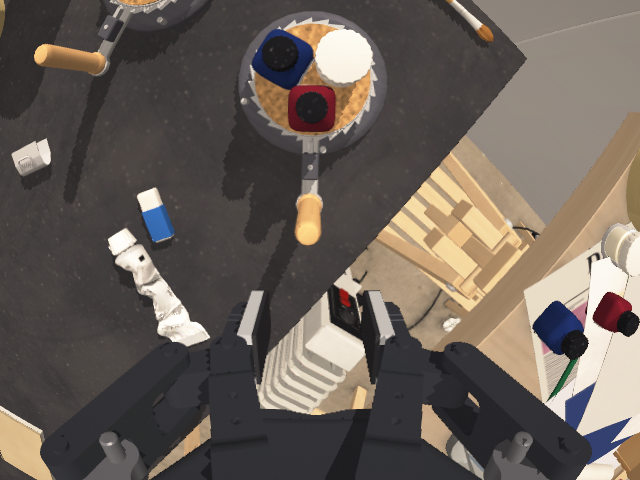

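The final view shows the lever at (310,150) against its home pin at (322,150). The bottles have turned about 50° anticlockwise, with the red one now at (312,107), and the arm is clear.

```bash
python3 -c "
from plant import manip
print(manip.job_done())"
```

```text
the job is handed in; nothing more can be done
None
```

The ink turntable got one full stroke of its lever, back to the far stop and forward to the home stop. The bottles turned about 50° anticlockwise, the spare turntable was left alone, and the job is handed in; no verdict was shown.

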